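# Ease the spring clip off the spool turntable's spindle with the slim wedge

## Robot

A 7-joint arm with a two-finger parallel gripper is mounted at the origin on the work surface. World frame = base frame: x ahead of the robot, y to its left, z up, the work surface at z = 0. Lengths are in m, angles in rad, forces in N, time in s.
With the tool pointing down it reaches from about 0.425 to 0.875 m from the base axis. Payload 4.7 kg.
Tool frame: the origin (TCP) lies on the front face of the gripper's body, between the roots of the fingers; the fingertips stand 70 mm ahead of it and the grasp point (between the pads) lies 51 mm ahead of it; z points along the fingers, y is the direction in which the jaws open and shut (so a half turn about z gives the same grasp; the last joint's range is limited). The gripper opens to 87 mm and grips with 3 to 60 N. Pads are 19 mm wide; open, the fingers measure 117 mm over their backs; the gripper's body (75 mm by 190 mm) begins 51 mm behind the grasp point.
Start: joints at [-1.159, 0.321, -0.07, 1.45, 0.023, 1.371, -0.057], TCP at [0.252, 0.599, 0.292] pointing down, gripper open.
Joint ranges: [-2.86, 2.86], [-0.3, 2.09], [-1.38, 1.24], [0.06, 2.45], [-1.56, 4.7], [0.09, 2.05], [-2.69, 2.69]. Speed limits (rad/s): [2.57, 2.57, 3.14, 3.14, 3.14, 3.14, 3.14].

## Interface

Orientations are given as a unit quaternion [w, x, y, z].
In Python, from station import robot, capture, calibration gives the robot as it stands.
- The arm moves only by the tool move_arm, never from a script. Its argument "motion" is a list of rows, each a list of 4 numbers: the shift along the tool's x, y, z in cm, then the turn about the tool's z in degrees. In form: [[x, y, z, yaw], ...]. A call has exactly 5 rows; each row shifts and turns the commanded pose from where the row before left it, along the tool's axes as they then stand; what a row does not reach is not made up. A row lasts 1/10 s, in which the tool goes at most 50 mm and 8.59 degrees, less where a joint would pass 70% of its speed; a pose out of reach is approached as far as the arm can. A call is refused whole if a number of a shift passes 5 or a number of a turn 8.59, either way. A call with a gripper value outside its range is refused whole. "claw" is the finger opening in cm, from 0 to 8.7, set as the call begins (left out, the last holds). The fingers move at their own pace and stop on an object; "squeeze" is the grip in N (left out, the last holds). Time passes only in rows, so rows that do not move let the fingers close, or fill a call up. It gives the time, the measured TCP pose, the force and the opening at its end, in the units of the state.
- robot.get_obs(): the state, without advancing time (a new reading comes with each control period).
- capture(name): name is "scene" or "side" or "wrist"; returns the picture (384x512x3 uint8, blue, green, red); there is no depth.
- calibration(name): a dict with "fovy" (degrees; the focal length in pixels is half the picture's height over the tangent of half this angle, whatever the lens; pixels are square), "cx", "cy" (the principal point, pixels), "origin" and "attitude" of the camera in the world. Camera axes: x right, y down, z forward; pixel columns grow to the right and rows downward; lengths in m; the calibration is good to about 2 mm. A picture is of the moment at which its call begins: read the wrist's pose just before it. calibration takes no time and is no camera call; for the wrist camera it gives the pose at the moment of the call.
- robot.job_done(): hands the job in, once; it reports no verdict.
The state is a dict: "t": time; "qpos": joint angles; "qd": joint speeds; "joint_efforts": joint torques, N m; "tcp_pos": TCP position; "ee_rot": TCP orientation; "wrist_force": force on the tool from outside, world axes, zero at the start; "ft_torque": the same for the moment, N m; "opening": finger opening in m.
Only numpy, scipy, OpenCV 4.12 (cv2) and the standard library are available. Lean on these libraries where they do the work, as an engineer would, in place of code of your own. Each camera call takes 0.05 s, during which the arm holds its last target.

## Task

Take the slim pointed wedge by its upright handle and slide it under the spring clip on the turntable, between the spindle and the clip's bent-down tongue, until the clip springs off the spindle. Push the clip only with the wedge, never with the gripper, and let it come to rest on the turntable. Then let go of the wedge, leaving it lying flat and still.

Things in the scene. Friction and masses are not known exactly. Their poses are not given: they have to be found in the camera images.
- wedge: Grey flat wedge 14 mm high; handle tab 24 (x) by 14 (y) mm, top 80 mm up: grip its 14 mm 60 mm up. Origin: underside, below handle. Tip at x=+130 mm. Plan: -y side straight, y=-20; +y side y=+20 from tail x=-20 to x=+50, then slopes to the 4 mm wide tip (y -20 to -16). Two grey tools with the same handle are not it: a blunt bar of even width, a short stub (95 mm).
- wedge_tip (a point): Middle of the wedge's 4 mm wide tip: x=+130, y=-18, z=+7 mm in the wedge's frame.
- turntable: Fixed white disc, 200 mm across, top 20 mm above the table; at its centre a steel spindle, 42 mm tall, 20 mm thick (foot 30 mm thick, 17 high). Origin: on the table under the spindle. The wedge goes in along this +x from -x, axes parallel to these, underside 0 to 5 mm over the disc, between foot (side y=+15) and tongue (y=+33). Clip is off by wedge x=-50 mm; past x=-30 the handle hits it.
- clip: Dark steel spring clip, axes as the turntable's. Origin: on the disc, on the spindle axis while on. Tongue: post 14 mm thick down to the disc at y=+40. Two sprung arms run from it to -y at x=+-17, 24 to 30 mm above the disc, to short pins behind the spindle (x=+-9, y=-10) resting on its foot. Tongue pushed 10 mm or more to +y: the pins spread and it jumps off 20 to 50 mm (5 to 12 N on wedge).
Mind the look-alikes: they are no part of the job. Leave any pink look-alike of the wedge alone.

How it is judged:
By the outcome, as a careful person would: the job done as asked, in the order asked, and still so for the second after the job is handed in, with the robot touching nothing.
It also fails if it takes over 45 s, if anything falls off the work surface, if the arm or the gripper's body presses on something with over 40 N, if the wrist force passes 120 N, or if a joint passes its speed limit or range.

## Working session

There is one attempt and no reset: what is moved stays moved. The work goes in short steps, Python scripts to look and compute and a tool call to move; the robot and the scene stay as the last step left them, time stands still between calls to the robot, and variables do not carry over. Pictures are saved under pics/ and viewed, and the job is handed in when it is done.

Besides the shell and the picture viewer there is one more tool, called after "Call:" as a command line: name --pt "numbers of a row" for each row, then --argument value for the rest. move_arm: Moves the arm, as the interface text tells. Its arguments: {"type":"object","properties":{"motion":{"type":"array"},"claw":{"type":"number"},"squeeze":{"type":"number"}},"required":["motion"]}

```bash
mkdir -p pics; ls; python3 - <<'E'
from station import robot, capture, calibration
import cv2
o=robot.get_obs(); print(o['t'],o['tcp_pos'],o['ee_rot'],o['opening'])
for n in ['scene','side','wrist']:
    print(n,calibration(n)); cv2.imwrite(f'pics/{n}0.png',capture(n))
E
```

```text
pics
0.0 [0.25168308 0.59884854 0.29117885] [-1.16056412e-04  1.97568915e-01  9.80288551e-01 -9.31518760e-04] 0.08694377633419917
scene {'fovy': 45.4245767822228, 'cx': 257.70135634358115, 'cy': 185.58180054642318, 'origin': array([0.97045399, 0.50961288, 0.83277792]), 'attitude': array([-0.13126361,  0.33379758,  0.86039226, -0.36204171])}
side {'fovy': 52.54688599068798, 'cx': 262.58145807495794, 'cy': 199.93714150634267, 'origin': array([ 0.23130429, -0.81085176,  0.56902478]), 'attitude': array([-0.46825683,  0.86983589, -0.13563367,  0.07566088])}
wrist {'fovy': 59.24863992537081, 'cx': 249.57916981503692, 'cy': 190.4778899548564, 'origin': array([0.18112174, 0.62775608, 0.38317464]), 'attitude': array([0.11657762, 0.82439771, 0.54855251, 0.07660427])}
```

View pics/scene0.png

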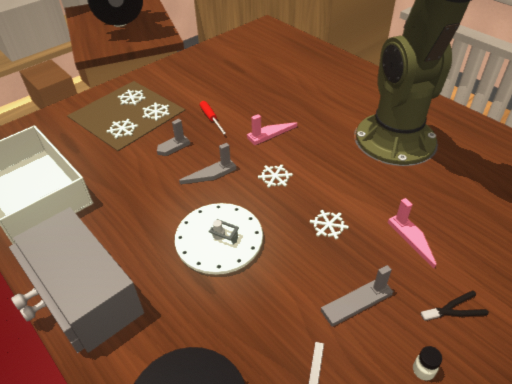

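View pics/side0.png

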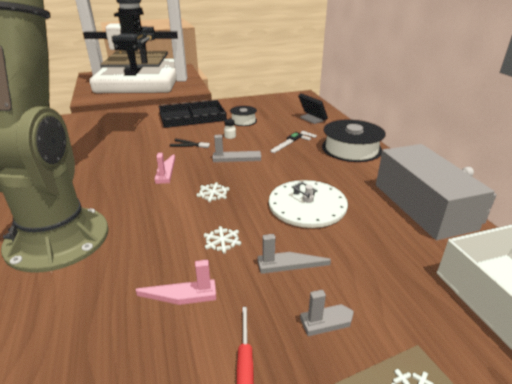

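View pics/wrist0.png

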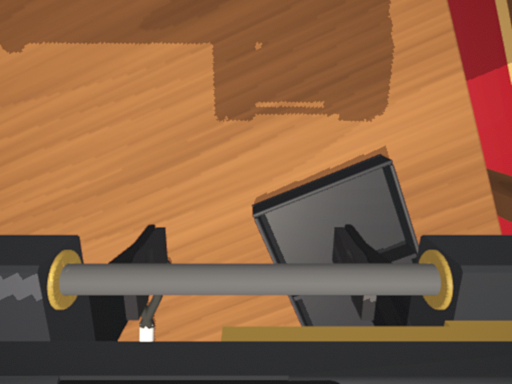

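Grey tools in the scene view: stub at (173,143), long pointed one at (210,170) and even-width bar at (360,298). The pink ones are at (272,131) and (412,235). The pointed one fits the wedge. I'll confirm it in crops and measure.

```bash
cat > h.py <<'E'
import numpy as np, cv2
from scipy.spatial.transform import Rotation as R
from station import robot, capture, calibration
def cam(n):
    c=calibration(n); q=np.array(c['attitude']); 
    return dict(f=192/np.tan(np.radians(c['fovy'])/2),cx=c['cx'],cy=c['cy'],o=np.array(c['origin']),R=R.from_quat(q[[1,2,3,0]]).as_matrix())
def ray(c,uv):
    uv=np.atleast_2d(uv).astype(float)
    d=np.c_[(uv[:,0]-c['cx'])/c['f'],(uv[:,1]-c['cy'])/c['f'],np.ones(len(uv))]@c['R'].T
    return d
def onz(c,uv,z):
    d=ray(c,uv); return c['o']+d*((z-c['o'][2])/d[:,2])[:,None]
def proj(c,P):
    p=(np.atleast_2d(P)-c['o'])@c['R']; return np.c_[c['f']*p[:,0]/p[:,2]+c['cx'],c['f']*p[:,1]/p[:,2]+c['cy']]
E
python3 - <<'E'
from h import *
a=cv2.imread('pics/scene0.png'); b=cv2.imread('pics/side0.png')
A=cv2.resize(a[130:280,140:280],None,fx=4,fy=4,interpolation=2)
B=cv2.resize(b[170:280,245:365],None,fx=5,fy=5,interpolation=2)
cv2.imwrite('pics/cA.png',A);cv2.imwrite('pics/cB.png',B)
for n,p in [('scene',[(219,237),(360,298)]),('side',[(308,203)])]:
    print(n,onz(cam(n),p,0.02).round(3))
E
```

```text
scene [[ 0.605 -0.046  0.02 ]
 [ 0.495  0.27   0.02 ]]
side [[ 0.595 -0.066  0.02 ]]
```

View pics/cA.png

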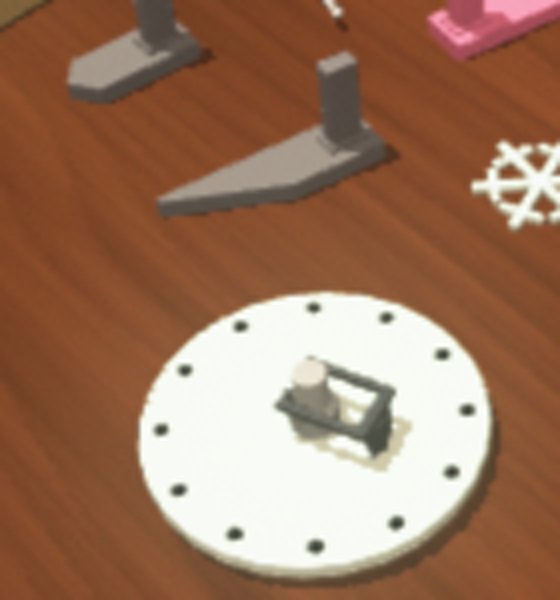

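View pics/cB.png

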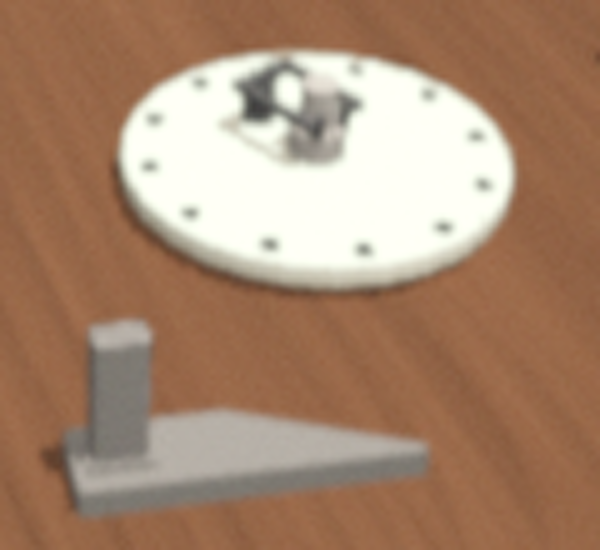

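```bash
python3 - <<'E'
from h import *
from scipy.optimize import least_squares
for n,s in [('scene',(219,237)),('side',(308,203))]:
    im=cv2.imread(f'pics/{n}0.png'); c=cam(n)
    hsv=cv2.cvtColor(im,cv2.COLOR_BGR2HSV)
    m=((hsv[...,2]>195)&(hsv[...,1]<60)).astype(np.uint8)
    cs,_=cv2.findContours(m,cv2.RETR_EXTERNAL,cv2.CHAIN_APPROX_NONE)
    k=[q for q in cs if cv2.pointPolygonTest(q,s,False)>=0 or (cv2.contourArea(q)>2000 and np.hypot(*(q[:,0].mean(0)-s))<20)]
    k=max(k,key=cv2.contourArea)[:,0]
    print(n,'bbox',k.min(0),k.max(0))
    P=onz(c,k,.02)[:,:2]
    r=least_squares(lambda v:np.hypot(*(P-v[:2]).T)-v[2],[.6,-.05,.1],loss='soft_l1',f_scale=.002)
    print('circ',r.x.round(4), np.abs(r.fun).mean().round(4))
    # holes
    ctr=r.x[:2]
    g=im.max(2)
    hol=((g<120)).astype(np.uint8)
    nn,l,st,ce=cv2.connectedComponentsWithStats(hol)
    for i in range(1,nn):
        p=onz(c,ce[i],.02)[0,:2]
        d=np.hypot(*(p-ctr))
        if d<.1 and st[i,4]<200:
            print(ce[i].round(1),st[i,4],'r',d.round(3),'ang',np.degrees(np.arctan2(*(p-ctr)[::-1])).round(1))
E
```

```text
scene bbox [175 203] [261 272]
circ [ 0.6033 -0.0513  0.0988] 0.0007
[218.  206.5] 2 r 0.089 ang -128.3
[236.5 209. ] 2 r 0.089 ang -158.1
[199.5 211.5] 4 r 0.088 ang -98.1
[250.3 218.3] 3 r 0.088 ang 172.3
[186.  222.2] 4 r 0.087 ang -69.0
[227.1 233.9] 159 r 0.02 ang 147.4
[256.5 232.5] 4 r 0.087 ang 142.3
[180.  236.8] 4 r 0.087 ang -39.6
[252.5 247.5] 4 r 0.086 ang 113.2
[184.  252.2] 4 r 0.087 ang -8.8
[238.8 260.4] 5 r 0.086 ang 82.7
[198. 263.] 5 r 0.086 ang 21.1
[218.8 266.4] 5 r 0.086 ang 52.4
side bbox [269 180] [347 225]
circ [ 0.5987 -0.062   0.0969] 0.0173
[296.3 189.2] 44 r 0.067 ang 95.8
[313.5 191.5] 4 r 0.053 ang 52.4
[306.8 195. ] 13 r 0.032 ang 74.7
```

```bash
cat >> h.py <<'E'
def tri(c1,p1,c2,p2):
    d1=ray(c1,p1)[0];d2=ray(c2,p2)[0]
    A=np.c_[d1,-d2]; s=np.linalg.lstsq(A,c2['o']-c1['o'],rcond=None)[0]
    a=c1['o']+d1*s[0]; b=c2['o']+d2*s[1]; return (a+b)/2,np.linalg.norm(a-b)
E
python3 - <<'E'
from h import *
a=cam('scene');b=cam('side')
A=lambda x,y:(x/4+140-.4,y/4+130-.4)
B=lambda x,y:(x/5+245-.4,y/5+170-.4)
for n,p,q in [('spindle top',(309,367),(322,80)),('tongue bottom',(376,452),(252,118)),('tongue top corner',(395,388),(240,86)),
 ('wedge tip',(160,207),(428,447)),('handle top ctr',(337,62),(120,333))]:
    r=tri(a,A(*p),b,B(*q)); print(n,r[0].round(4),r[1].round(4))
# side disc: holes
im=cv2.imread('pics/side0.png'); g=im.min(2)
H=[(200,82),(154,119),(149,165),(190,213),(270,244),(364,249),(443,224),(484,184),(476,136),(429,94),(357,68)]
P=onz(b,[B(*h) for h in H],.02)[:,:2]
from scipy.optimize import least_squares
r=least_squares(lambda v:np.hypot(*(P-v[:2]).T)-v[2],[.6,-.05,.1]); print('side holes',r.x.round(4),r.fun.round(4))
print((np.degrees(np.arctan2(P[:,1]-r.x[1],P[:,0]-r.x[0]))).round(1))
E
```

```text
spindle top [ 0.6004 -0.0538  0.0634] 0.0007
tongue bottom [ 0.5861 -0.0113  0.017 ] 0.008
tongue top corner [ 0.5683 -0.0214  0.0472] 0.0024
wedge tip [ 0.561  -0.265   0.0107] 0.0004
handle top ctr [ 0.4333 -0.2332  0.0788] 0.0014
side holes [ 0.6002 -0.0513  0.0871] [-0.0002 -0.0003 -0.0003  0.0004  0.0003  0.0004 -0.0009  0.0006 -0.0005
 -0.0002  0.0009]
[ 112.   142.6  171.8 -157.4 -127.4  -97.7  -67.1  -38.3   -8.7   21.6
   51.3]
```

```bash
cat >> h.py <<'E'
def pose(xy,z,yaw,P):
    c,s=np.cos(np.radians(yaw)),np.sin(np.radians(yaw)); P=np.array(P,float)/1000
    return np.c_[xy[0]+c*P[:,0]-s*P[:,1],xy[1]+s*P[:,0]+c*P[:,1],z+P[:,2]]
WED=[(-20,-20),(130,-20),(130,-16),(50,20),(-20,20)]
def overlay(n,img,c,items,box,f):
    x0,y0,x1,y1=box
    o=cv2.resize(img[y0:y1,x0:x1],None,fx=f,fy=f,interpolation=2)
    for P,col in items:
        q=(proj(c,P)-[x0,y0]+.5)*f
        cv2.polylines(o,[np.round(q).astype(int)],True,col,1)
    cv2.imwrite(n,o)
def witems(xy,z,yaw):
    it=[(pose(xy,z,yaw,[(x,y,h) for x,y in WED]),(0,255,255)) for h in (0,14)]
    it.append((pose(xy,z,yaw,[(x,y,80) for x,y in [(-12,-7),(12,-7),(12,7),(-12,7)]]),(0,255,0)))
    return it
def titems(xy,yaw):
    return [(pose(xy,.02,yaw,[(x,y,h) for x,y in [(-20,33),(20,33),(20,47),(-20,47)]]),(0,0,255)) for h in (0,30)]+\
     [(pose(xy,.02,yaw,[(s*17,-10,30),(s*17,40,30)]),(255,0,255)) for s in (-1,1)]+[(pose(xy,.02,yaw,[(10*np.cos(t),10*np.sin(t),42) for t in np.linspace(0,6.2,20)]),(255,0,0))]
E
python3 - <<'E'
from h import *
it=witems((.4333,-.2332),0,-6.1)+titems((.6015,-.052),22)
overlay('pics/oA.png',cv2.imread('pics/scene0.png'),cam('scene'),it,(140,130,280,280),4)
overlay('pics/oB.png',cv2.imread('pics/side0.png'),cam('side'),it,(245,170,365,280),5)
E
```

```text
(no output)
```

View pics/oA.png

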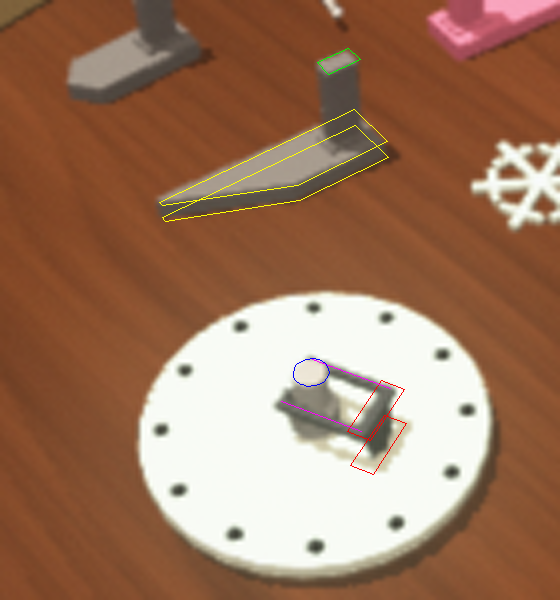

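View pics/oB.png

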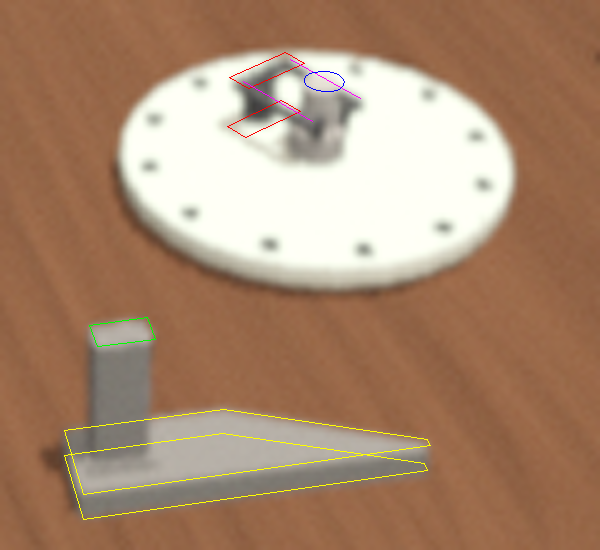

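The overlays show both poses fit to about 1 px in each view. The wedge is at (0.433, -0.233) with yaw -6°. The turntable is at (0.6015, -0.052) with yaw 22°, tongue at 112°. Next I'll plan the approach.

```bash
cat >> h.py <<'E'
def now():
    o=robot.get_obs(); q=np.array(o['ee_rot']); M=R.from_quat(q[[1,2,3,0]]).as_matrix()
    print('t',round(o['t'],2),'tcp',np.round(o['tcp_pos'],4),'thx',round(np.degrees(np.arctan2(M[1,0],M[0,0])),2),'zax',M[:,2].round(3),'q',np.round(o['qpos'],2),'F',np.round(o['wrist_force'],1),'open',round(o['opening'],4))
    return np.array(o['tcp_pos']),np.degrees(np.arctan2(M[1,0],M[0,0]))
def plan(p,th,tgt,th2,n):
    d=(np.array(tgt)-p)/n; dt=((th2-th+180)%360-180)/n
    for i in range(n):
        a=np.radians(th+dt*i); x=np.array([np.cos(a),np.sin(a)]); y=np.array([np.sin(a),-np.cos(a)])
        print([round(float(v),2) for v in (100*d[:2]@x,100*d[:2]@y,-100*d[2],-dt)])
E
python3 - <<'E'
from h import *
p,t=now()
print('stub handle top',onz(cam('scene'),(178,124),.08), onz(cam('side'),(317,294),.08))
plan(p,t,(.55,.25,.27),173.9,10); print()
plan(np.array((.55,.25,.27)),173.9,(.433,-.233,.21),173.9,10)
E
```

```text
t 0.15 tcp [0.2517 0.5989 0.2914] thx 157.21 zax [-0.    -0.001 -1.   ] q [-1.16  0.32 -0.07  1.45  0.02  1.37 -0.06] F [ 0.7  1.  -0. ] open 0.0872
stub handle top [[ 0.46936369 -0.38691576  0.08      ]] [[ 0.46033199 -0.4045409   0.08      ]]
[-4.1, -2.06, 0.21, -1.67]
[-4.04, -2.18, 0.21, -1.67]
[-3.97, -2.3, 0.21, -1.67]
[-3.91, -2.41, 0.21, -1.67]
[-3.83, -2.52, 0.21, -1.67]
[-3.76, -2.63, 0.21, -1.67]
[-3.68, -2.74, 0.21, -1.67]
[-3.6, -2.85, 0.21, -1.67]
[-3.51, -2.95, 0.21, -1.67]
[-3.43, -3.05, 0.21, -1.67]

[0.65, -4.93, 0.6, -0.0]
[0.65, -4.93, 0.6, -0.0]
[0.65, -4.93, 0.6, -0.0]
[0.65, -4.93, 0.6, -0.0]
[0.65, -4.93, 0.6, -0.0]
[0.65, -4.93, 0.6, -0.0]
[0.65, -4.93, 0.6, -0.0]
[0.65, -4.93, 0.6, -0.0]
[0.65, -4.93, 0.6, -0.0]
[0.65, -4.93, 0.6, -0.0]
```

Call:
move_arm --pt "-4.1 -2.1 0.2 -1.7" --pt "-4.0 -2.2 0.2 -1.7" --pt "-4.0 -2.3 0.2 -1.7" --pt "-3.9 -2.4 0.2 -1.7" --pt "-3.8 -2.5 0.2 -1.7" --claw 6

```text
t: 0.65
tcp_pos: [0.4014, 0.4231, 0.282]
ee_rot: [-0.0, 0.124, 0.992, -0.0]
wrist_force: [0.4, -0.0, 0.0]
opening: 0.0617
```

Call:
move_arm --pt "-3.8 -2.6 0.2 -1.7" --pt "-3.7 -2.7 0.2 -1.7" --pt "-3.6 -2.8 0.2 -1.7" --pt "-3.5 -3.0 0.2 -1.7" --pt "-3.4 -3.0 0.2 -1.7"

```text
t: 1.15
tcp_pos: [0.5516, 0.2505, 0.2721]
ee_rot: [-0.0, 0.05, 0.999, -0.0]
wrist_force: [0.7, 0.9, 0.3]
opening: 0.0602
```

Call:
move_arm --pt "0.6 -4.9 0.6 0" --pt "0.6 -4.9 0.6 0" --pt "0.6 -4.9 0.6 0" --pt "0.6 -4.9 0.6 0" --pt "0.6 -4.9 0.6 0"

```text
t: 1.65
tcp_pos: [0.4953, 0.0096, 0.2419]
ee_rot: [0.0, 0.05, 0.999, 0.0]
wrist_force: [0.5, -0.4, 0.5]
opening: 0.0601
```

Call:
move_arm --pt "0.6 -4.9 0.6 0" --pt "0.6 -4.9 0.6 0" --pt "0.6 -4.9 0.6 0" --pt "0.6 -4.9 0.6 0" --pt "0.6 -4.9 0.6 0"

```text
t: 2.15
tcp_pos: [0.4407, -0.2309, 0.2122]
ee_rot: [0.0, 0.05, 0.999, 0.0]
wrist_force: [0.4, -0.5, 0.4]
opening: 0.0596
```

```bash
python3 - <<'E'
from h import *
p,t=now()
for n in ['scene','wrist','side']: cv2.imwrite(f'pics/{n}1.png',capture(n))
p,t=now()
plan(p,t,(.433,-.233,.111),173.9,5)
E
```

```text
t 2.15 tcp [ 0.4407 -0.2309  0.2122] thx 174.22 zax [ 0.001  0.    -1.   ] q [-0.14  0.05  0.59  1.94 -0.03  1.16  1.93] F [ 0.4 -0.5  0.4] open 0.0596
t 2.3 tcp [ 0.4398 -0.2327  0.2119] thx 173.77 zax [-0.001 -0.001 -1.   ] q [-0.14  0.05  0.59  1.94 -0.03  1.16  1.93] F [0.1 1.  0.8] open 0.0602
[0.13, -0.02, 2.02, -0.03]
[0.13, -0.02, 2.02, -0.03]
[0.13, -0.02, 2.02, -0.03]
[0.13, -0.02, 2.02, -0.03]
[0.13, -0.02, 2.02, -0.03]
```

View pics/wrist1.png

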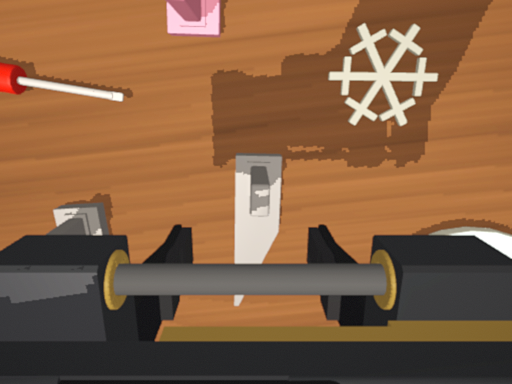

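View pics/side1.png

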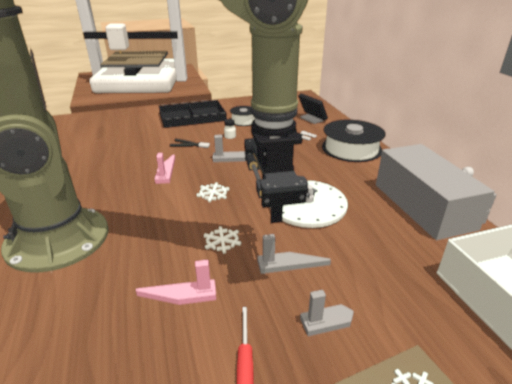

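```bash
python3 - <<'E'
from h import *
c=cam('wrist'); it=witems((.4333,-.2332),0,-6.1)
overlay('pics/oW.png',cv2.imread('pics/wrist1.png'),c,it,(190,120,330,260),4)
E
```

```text
(no output)
```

View pics/oW.png

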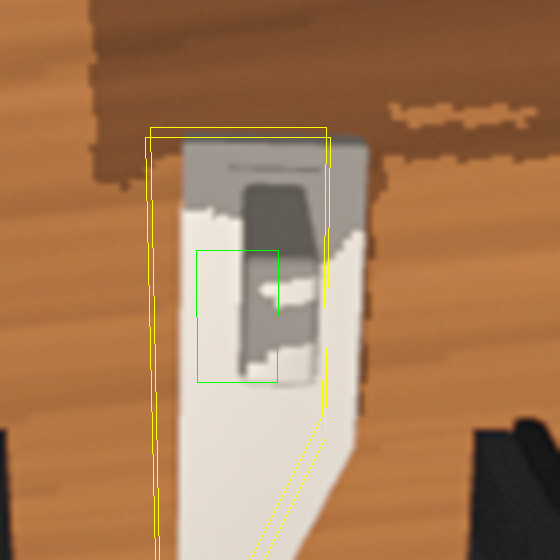

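```bash
python3 - <<'E'
from h import *
o=robot.get_obs(); q=np.array(o['ee_rot']); M=R.from_quat(q[[1,2,3,0]]).as_matrix(); p=o['tcp_pos']
c=cam('wrist'); print('cam in tool',((c['o']-p)@M).round(4)); print((M.T@c['R']).round(3))
pts=[p+M@np.array(v) for v in [(0,0,.07),(0,.03,.07),(0,-.03,.07),(0,0,0),(0,0,.2)]]
for n in ['wrist','scene','side']: print(n,proj(cam(n),pts).round(1))
for n,b in [('scene',(150,60,300,200)),('side',(240,150,340,280))]:
    im=cv2.imread(f'pics/{n}1.png')
    overlay(f'pics/g{n}.png',im,cam(n),[(np.array(pts[:3]),(0,255,255)),(np.array([pts[0],pts[3]]),(0,255,0))]+witems((.4333,-.2332),0,-6.1),b,4)
E
```

```text
cam in tool [ 0.0765 -0.0006 -0.0919]
[[ 0.001 -0.961 -0.276]
 [ 1.     0.001  0.   ]
 [ 0.    -0.276  0.961]]
wrist [[250.6 245.5]
 [307.9 245.5]
 [193.3 245.4]
 [251.2 338.9]
 [250.2 182.5]]
scene [[220.5 126.5]
 [227.1 132.5]
 [214.  120.6]
 [218.3 102.7]
 [224.  165.5]]
side [[272.5 209.8]
 [269.1 201.3]
 [276.  218.8]
 [273.2 178.3]
 [271.3 260.5]]
```

View pics/gscene.png

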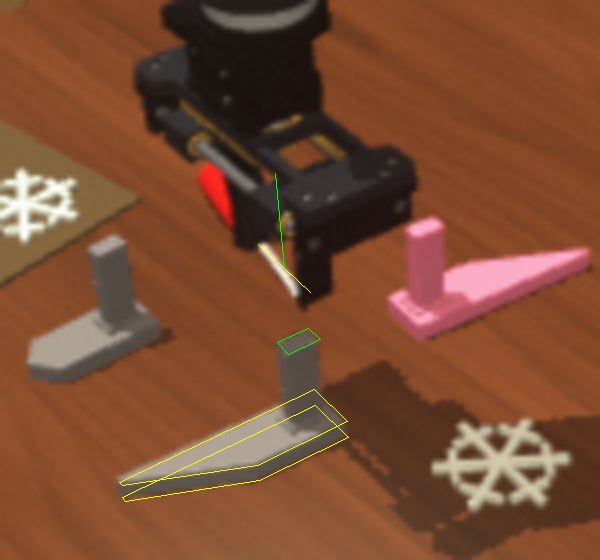

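View pics/gside.png

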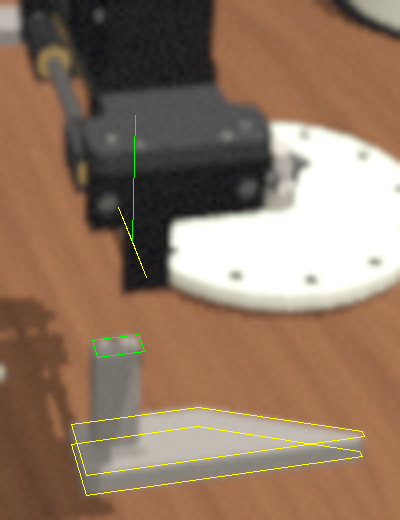

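The wrist view puts the handle about 6 mm further +y than the other two cameras do. I'll re-take the wrist picture now that the arm has settled.

```bash
python3 - <<'E'
from h import *
p,t=now(); c=cam('wrist'); im=capture('wrist'); cv2.imwrite('pics/wrist2.png',im)
overlay('pics/oW2.png',im,c,witems((.4333,-.2332),0,-6.1),(170,120,330,260),4)
p,t=now()
E
```

```text
t 2.3 tcp [ 0.4398 -0.2327  0.2119] thx 173.77 zax [-0.001 -0.001 -1.   ] q [-0.14  0.05  0.59  1.94 -0.03  1.16  1.93] F [0.1 1.  0.8] open 0.0602
t 2.35 tcp [ 0.4409 -0.2302  0.212 ] thx 174.01 zax [-0.     0.001 -1.   ] q [-0.14  0.05  0.59  1.94 -0.03  1.16  1.93] F [ 0.2  1.1 -0.9] open 0.06
```

View pics/oW2.png

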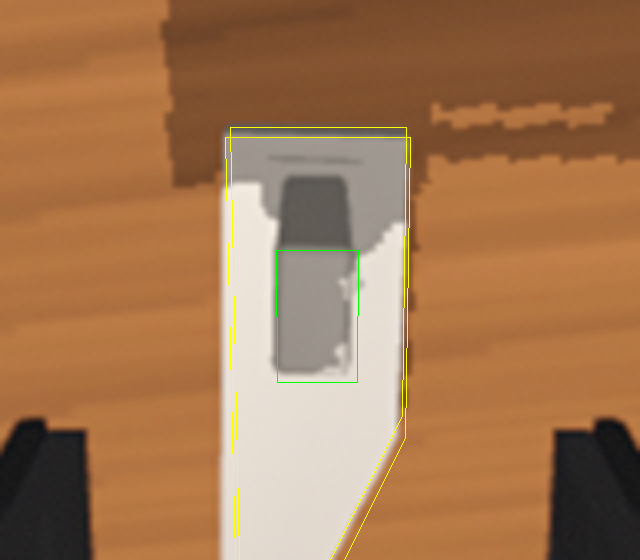

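Once settled, all three cameras agree to about 1 mm, so the earlier shift was arm motion. Descending now.

Call:
move_arm --pt "0.4 -0.2 2.5 0" --pt "0.3 -0.1 2.5 0" --pt "0 0 2.5 0" --pt "0 0 2.0 0" --pt "0 0 0.6 0"

```text
t: 2.85
tcp_pos: [0.4338, -0.229, 0.1092]
ee_rot: [-0.002, 0.049, 0.999, 0.001]
wrist_force: [-0.1, 0.5, 0.2]
opening: 0.0599
```

```bash
python3 - <<'E'
from h import *
now()
im=capture('wrist');now(); cv2.imwrite('pics/w3.png',im); cv2.imwrite('pics/s3.png',cv2.resize(capture('side')[140:300,220:370],None,fx=4,fy=4)); now()
E
```

```text
t 2.85 tcp [ 0.4338 -0.229   0.1092] thx 174.38 zax [-0.004  0.002 -1.   ] q [-0.11  0.18  0.58  2.06 -0.12  0.94  2.01] F [-0.1  0.5  0.2] open 0.0599
t 2.9 tcp [ 0.4339 -0.2294  0.1094] thx 174.37 zax [-0.003  0.001 -1.   ] q [-0.11  0.18  0.58  2.05 -0.12  0.94  2.01] F [-0.2  0.1 -0.3] open 0.0601
t 2.95 tcp [ 0.4344 -0.23    0.1107] thx 174.33 zax [-0.002  0.001 -1.   ] q [-0.11  0.18  0.59  2.05 -0.12  0.95  2.01] F [ 0.7 -0.4  0.3] open 0.0603
```

View pics/w3.png

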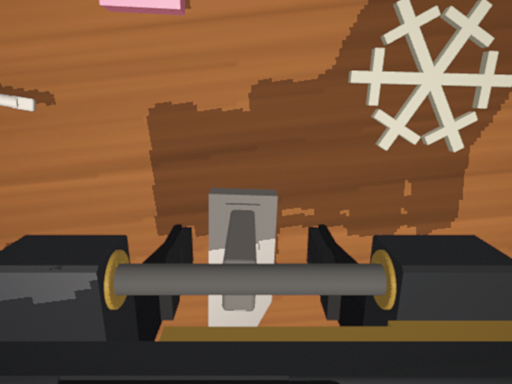

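View pics/s3.png

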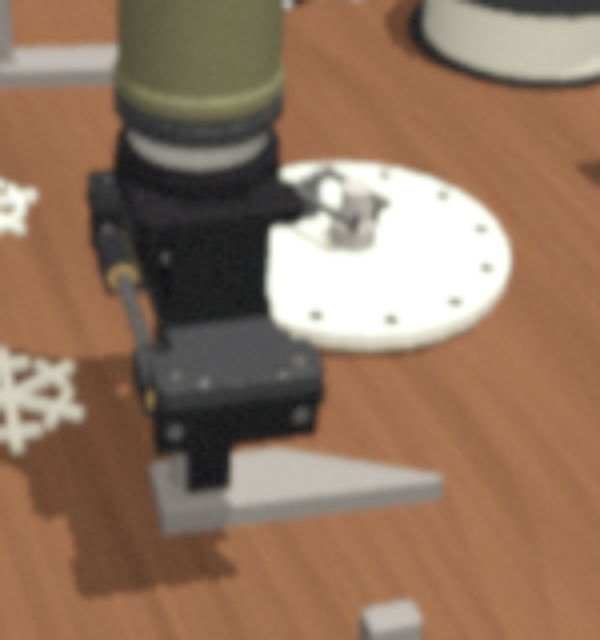

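Call:
move_arm --pt "0 -0.3 0 0" --pt "0 0 0 0.4" --pt "0 0 0 0" --pt "0 0 0 0" --pt "0 0 0 0"

```text
t: 3.45
tcp_pos: [0.4342, -0.2345, 0.1116]
ee_rot: [0.0, 0.054, 0.999, 0.0]
wrist_force: [0.5, -0.1, 0.4]
opening: 0.0601
```

```bash
python3 - <<'E'
from h import *
now()
im=capture('wrist');now(); cv2.imwrite('pics/w4.png',im)
E
```

```text
t 3.45 tcp [ 0.4342 -0.2345  0.1116] thx 173.81 zax [ 0.001  0.    -1.   ] q [-0.1   0.18  0.59  2.05 -0.12  0.95  2.01] F [ 0.5 -0.1  0.4] open 0.0601
t 3.5 tcp [ 0.4341 -0.2345  0.1115] thx 173.81 zax [ 0.  0. -1.] q [-0.1   0.18  0.59  2.05 -0.12  0.95  2.01] F [ 1.   0.7 -0.5] open 0.0604
```

View pics/w4.png

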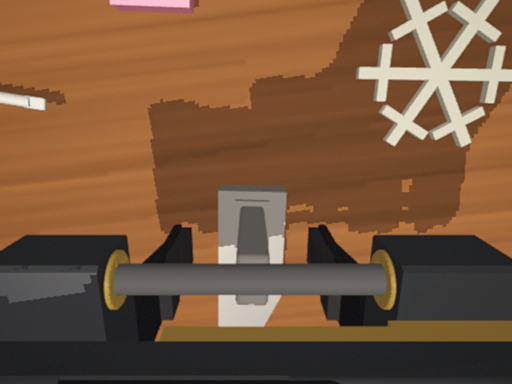

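Handle is centred (u≈251, jaws mid 250). Closing.

Call:
move_arm --pt "0 0 0 0" --pt "0 0 0 0" --pt "0 0 0 0" --pt "0 0 0 0" --pt "0 0 0 0" --claw 0 --squeeze 60

```text
t: 4.0
tcp_pos: [0.4341, -0.2345, 0.1112]
ee_rot: [0.0, 0.054, 0.999, 0.0]
wrist_force: [0.5, 1.2, -0.1]
opening: 0.028
```

Call:
move_arm --pt "0 0 0 0" --pt "0 0 0 0" --pt "0 0 0 0" --pt "0 0 -0.5 0" --pt "0 0 -1.0 0"

```text
t: 4.5
tcp_pos: [0.4334, -0.2342, 0.1261]
ee_rot: [-0.001, 0.054, 0.999, 0.0]
wrist_force: [-0.0, -0.7, -0.8]
opening: 0.0135
```

Call:
move_arm --pt "0 0 -1.5 0" --pt "0 0 -2 0" --pt "0 0 -2 0" --pt "0 0 -1 0" --pt "0 0 0 0"

```text
t: 5.0
tcp_pos: [0.435, -0.2349, 0.1931]
ee_rot: [0.002, 0.054, 0.999, -0.0]
wrist_force: [-0.4, 0.7, -1.1]
opening: 0.0135
```

```bash
python3 - <<'E'
from h import *
p,t=now()
w=capture('scene');s=capture('side');p,t=now(); wr=capture('wrist'); cv2.imwrite('pics/w5.png',wr)
xy=(p[0],p[1]);z=p[2]-.111;yw=t-180
it=witems(xy,z,yw); print(xy,z,yw)
overlay('pics/a5.png',w,cam('scene'),it,(140,80,290,210),4)
overlay('pics/b5.png',s,cam('side'),it,(240,150,370,280),4)
E
```

```text
t 5.0 tcp [ 0.435  -0.2349  0.1931] thx 173.81 zax [ 0.004 -0.001 -1.   ] q [-0.13  0.06  0.6   1.98 -0.04  1.11  1.94] F [-0.4  0.7 -1.1] open 0.0135
t 5.1 tcp [ 0.4339 -0.2343  0.191 ] thx 173.81 zax [-0.  0. -1.] q [-0.13  0.06  0.6   1.98 -0.04  1.11  1.94] F [-0.5  0.5 -0.7] open 0.0134
(np.float64(0.43385082941940045), np.float64(-0.2343037322587338)) 0.08000101949015502 -6.186812137469019
```

View pics/a5.png

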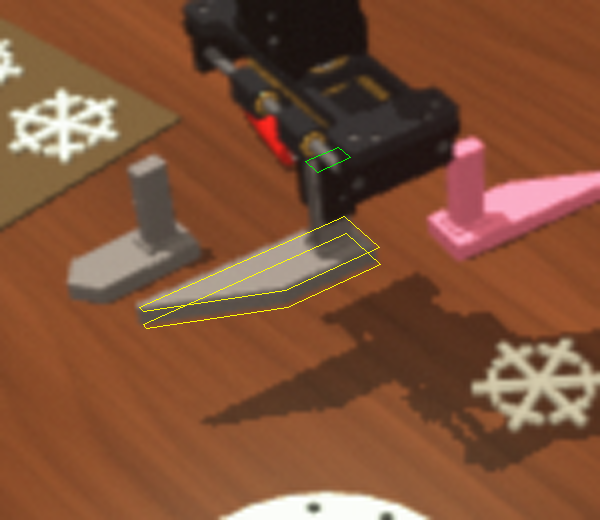

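View pics/b5.png

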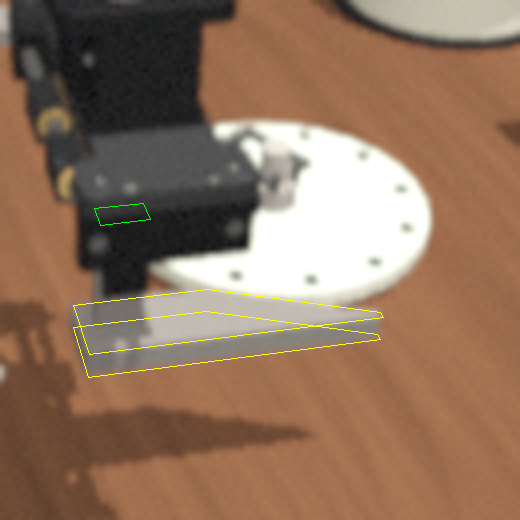

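Grip is solid with no droop. Next: carry the wedge to the start of the insertion (wedge x=-165, y=+37 in turntable axes).

```bash
python3 - <<'E'
from h import *
plan(np.array((.434,-.2345,.191)),173.8,(.4346,-.0795,.191),202,8)
E
```

```text
[0.2, 1.93, -0.0, -3.52]
[0.08, 1.94, -0.0, -3.52]
[-0.04, 1.94, -0.0, -3.52]
[-0.16, 1.93, -0.0, -3.52]
[-0.27, 1.92, -0.0, -3.52]
[-0.39, 1.9, -0.0, -3.52]
[-0.51, 1.87, -0.0, -3.52]
[-0.62, 1.84, -0.0, -3.52]
```

Call:
move_arm --pt "0.2 1.9 0 -3.5" --pt "0.1 1.9 0 -3.5" --pt "0 1.9 0 -3.5" --pt "-0.2 1.9 0 -3.5" --pt "-0.3 1.9 0 -3.6"

```text
t: 5.65
tcp_pos: [0.4346, -0.1367, 0.1912]
ee_rot: [0.0, -0.103, 0.995, 0.0]
wrist_force: [0.0, -0.6, -0.5]
opening: 0.0135
```

Call:
move_arm --pt "-0.4 1.9 0 -3.5" --pt "-0.5 1.9 0 -3.5" --pt "-0.6 1.8 0 -3.6" --pt "0 0 0 0" --pt "0 0 0 0"

```text
t: 6.15
tcp_pos: [0.4349, -0.0807, 0.1913]
ee_rot: [0.0, -0.192, 0.981, -0.0]
wrist_force: [-0.3, -0.5, -1.3]
opening: 0.0136
```

```bash
cat >> h.py <<'E'
TT=np.array([.6015,-.052]); TY=22.
def intt(p,th):
    a=np.radians(TY); d=p[:2]-TT
    print('wedge in tt mm: x %.1f y %.1f z %.1f yaw %.2f'%(1000*(d[0]*np.cos(a)+d[1]*np.sin(a)),1000*(-d[0]*np.sin(a)+d[1]*np.cos(a)),1000*(p[2]-.1113-.02),(th-180-TY+180)%360-180))
E
python3 - <<'E'
from h import *
p,t=now();intt(p,t)
w=capture('scene');s=capture('side'); wr=capture('wrist');cv2.imwrite('pics/w6.png',wr);p,t=now();intt(p,t)
it=witems(p[:2],p[2]-.1113,t-180)+titems(TT,TY)
overlay('pics/a6.png',w,cam('scene'),it,(150,120,290,270),4)
overlay('pics/b6.png',s,cam('side'),it,(230,130,370,240),5)
E
```

```text
t 6.15 tcp [ 0.4349 -0.0807  0.1913] thx -157.91 zax [ 0. -0. -1.] q [-0.31 -0.06  0.42  2.08  0.03  1.11  2.06] F [-0.3 -0.5 -1.3] open 0.0136
wedge in tt mm: x -165.2 y 35.8 z 60.0 yaw 0.09
t 6.3 tcp [ 0.4348 -0.0819  0.1913] thx -158.08 zax [ 0. -0. -1.] q [-0.31 -0.06  0.42  2.08  0.03  1.11  2.06] F [-1.   1.8 -1.4] open 0.0139
wedge in tt mm: x -165.7 y 34.7 z 60.0 yaw -0.08
```

View pics/a6.png

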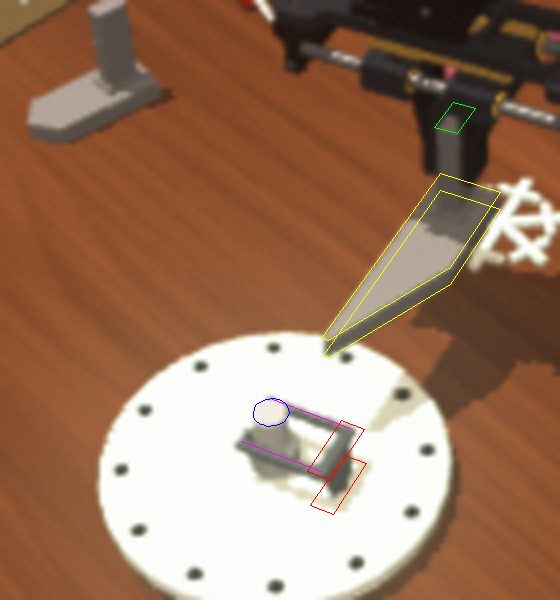

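View pics/b6.png

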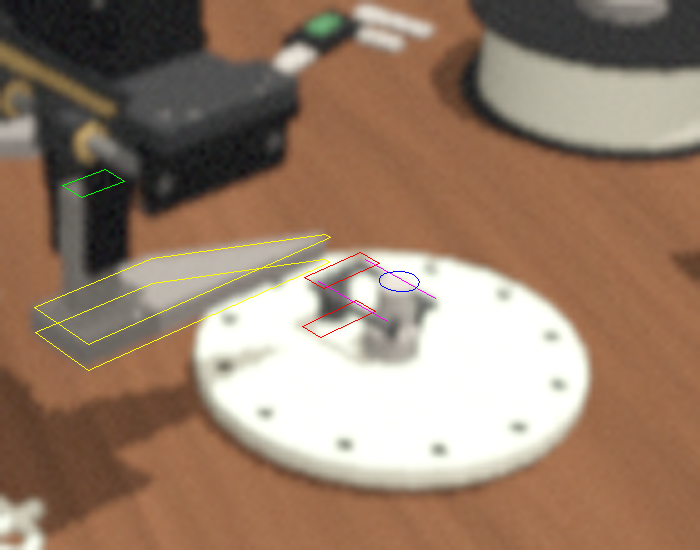

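View pics/w6.png

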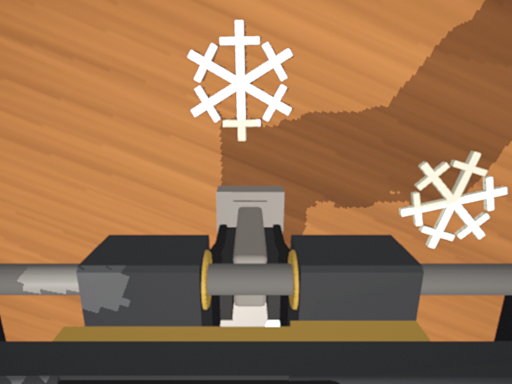

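Call:
move_arm --pt "0 0.2 1 0" --pt "0 0.1 1.5 0" --pt "0 0 1.5 0" --pt "0 0 1 0" --pt "0 0 0 0"

```text
t: 6.8
tcp_pos: [0.4324, -0.0784, 0.1395]
ee_rot: [-0.002, -0.191, 0.982, 0.0]
wrist_force: [-0.5, -0.4, -0.6]
opening: 0.0133
```

Call:
move_arm --pt "0 0 0 0" --pt "0 0 0 0" --pt "0 0 0 0" --pt "0 0 0 0" --pt "0 0 0 0"

```text
t: 7.3
tcp_pos: [0.4339, -0.0782, 0.1416]
ee_rot: [0.0, -0.191, 0.982, 0.0]
wrist_force: [0.0, 0.2, -0.4]
opening: 0.0135
```

```bash
python3 - <<'E'
from h import *
p,t=now();intt(p,t)
w=capture('scene');p,t=now();intt(p,t);s=capture('side'); p,t=now();intt(p,t)
it=witems(p[:2],p[2]-.1113,t-180)+titems(TT,TY)
overlay('pics/a7.png',w,cam('scene'),it,(150,120,290,270),4)
overlay('pics/b7.png',s,cam('side'),it,(230,130,370,240),5)
E
```

```text
t 7.3 tcp [ 0.4339 -0.0782  0.1416] thx -157.99 zax [ 0.001  0.    -1.   ] q [-0.3   0.    0.43  2.14 -0.    1.    2.08] F [ 0.   0.2 -0.4] open 0.0135
wedge in tt mm: x -165.2 y 38.5 z 10.3 yaw 0.01
t 7.35 tcp [ 0.4338 -0.0782  0.1415] thx -157.99 zax [ 0.001  0.    -1.   ] q [-0.3   0.    0.43  2.14 -0.    1.    2.08] F [ 0.2 -0.7 -0.5] open 0.0137
wedge in tt mm: x -165.3 y 38.5 z 10.2 yaw 0.01
t 7.4 tcp [ 0.4337 -0.0782  0.1414] thx -157.99 zax [ 0.  0. -1.] q [-0.3   0.    0.43  2.14 -0.    1.    2.08] F [0.2 1.2 0.3] open 0.0136
wedge in tt mm: x -165.4 y 38.6 z 10.1 yaw 0.01
```

View pics/a7.png

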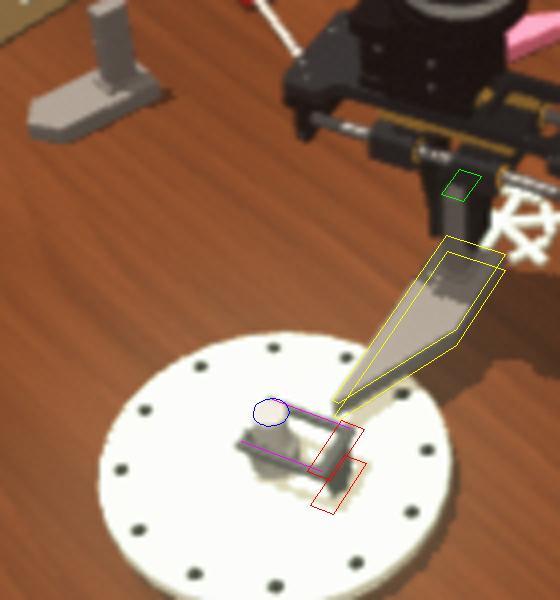

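View pics/b7.png

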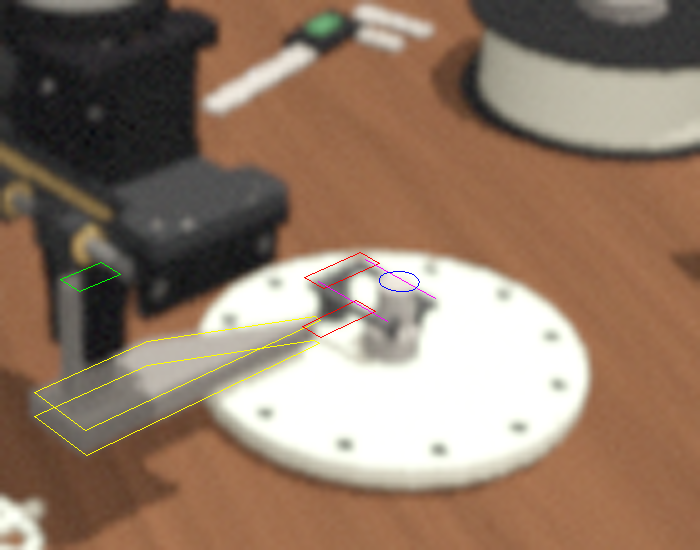

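Call:
move_arm --pt "0 0 0.3 0" --pt "0 0 0.3 0" --pt "0 0 0.1 0" --pt "0 0 0 0" --pt "0 0 0 0"

```text
t: 7.9
tcp_pos: [0.4337, -0.0782, 0.1342]
ee_rot: [-0.0, -0.191, 0.982, 0.0]
wrist_force: [-0.4, 0.3, -1.2]
opening: 0.0136
```

Call:
move_arm --pt "0 0 0 0" --pt "-0.8 0 0 0" --pt "-0.8 0 0 0" --pt "-0.8 0 0 0" --pt "0 0 0 0"

```text
t: 8.4
tcp_pos: [0.4574, -0.0685, 0.1344]
ee_rot: [0.0, -0.192, 0.981, -0.0]
wrist_force: [-0.2, -0.5, 0.4]
opening: 0.0134
```

```bash
python3 - <<'E'
from h import *
p,t=now();intt(p,t)
w=capture('scene');s=capture('side'); p,t=now();intt(p,t)
o=lambda im,b,f:cv2.resize(im[b[1]:b[3],b[0]:b[2]],None,fx=f,fy=f,interpolation=2)
cv2.imwrite('pics/c8.png',np.hstack([o(w,(170,190,260,270),4),o(s,(270,160,360,240),4)]))
E
```

```text
t 8.4 tcp [ 0.4574 -0.0685  0.1344] thx -157.92 zax [ 0.001 -0.    -1.   ] q [-0.31  0.06  0.42  2.1  -0.03  0.99  2.08] F [-0.2 -0.5  0.4] open 0.0134
wedge in tt mm: x -139.8 y 38.7 z 3.1 yaw 0.08
t 8.5 tcp [ 0.4561 -0.0691  0.1341] thx -157.96 zax [-0. -0. -1.] q [-0.31  0.06  0.42  2.1  -0.03  0.99  2.08] F [-0.8 -0.  -1.6] open 0.0135
wedge in tt mm: x -141.2 y 38.6 z 2.8 yaw 0.04
```

View pics/c8.png

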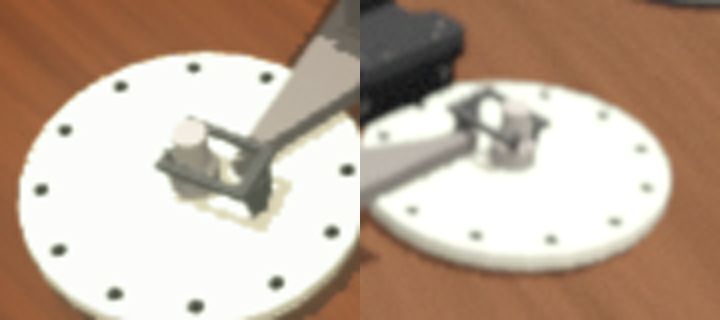

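The tip is passing under the first arm, between spindle and tongue, with no force. Pushing on.

Call:
move_arm --pt "-0.8 0 0 0" --pt "-0.8 0 0 0" --pt "-0.8 0 0 0" --pt "-0.5 0 0 0" --pt "-0.5 0 0 0"

```text
t: 9.0
tcp_pos: [0.4879, -0.0563, 0.1342]
ee_rot: [-0.0, -0.191, 0.982, -0.0]
wrist_force: [-0.1, -0.7, -1.5]
opening: 0.0139
```

Call:
move_arm --pt "-0.5 0 0 0" --pt "-0.5 0 0 0" --pt "-0.5 0 0 0" --pt "-0.5 0 0 0" --pt "0 0 0 0"

```text
t: 9.5
tcp_pos: [0.5063, -0.0508, 0.1342]
ee_rot: [-0.0, -0.19, 0.982, -0.001]
wrist_force: [-1.2, -5.2, 0.3]
opening: 0.0138
```

```bash
python3 - <<'E'
from h import *
p,t=now();intt(p,t)
w=capture('scene');s=capture('side'); p,t=now();intt(p,t)
o=lambda im,b,f:cv2.resize(im[b[1]:b[3],b[0]:b[2]],None,fx=f,fy=f,interpolation=2)
cv2.imwrite('pics/c9.png',np.hstack([o(w,(170,190,260,270),4),o(s,(270,160,360,240),4)]))
E
```

```text
t 9.5 tcp [ 0.5063 -0.0508  0.1342] thx -158.11 zax [-0.    -0.002 -1.   ] q [-0.33  0.17  0.4   1.99 -0.08  1.    2.07] F [-1.2 -5.2  0.3] open 0.0138
wedge in tt mm: x -87.8 y 36.8 z 2.9 yaw -0.11
t 9.6 tcp [ 0.506  -0.0508  0.1342] thx -158.12 zax [-0.    -0.002 -1.   ] q [-0.33  0.17  0.4   1.99 -0.08  1.    2.07] F [-0.2 -4.3 -1.4] open 0.0137
wedge in tt mm: x -88.1 y 36.9 z 2.9 yaw -0.12
```

View pics/c9.png

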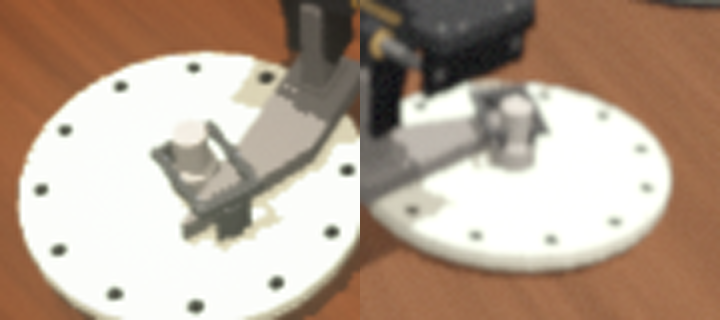

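The tongue is being pushed (about 5 N) and the clip is yawing a little. Continuing.

Call:
move_arm --pt "-0.5 0 0 0" --pt "-0.5 0 0 0" --pt "-0.5 0 0 0" --pt "-0.3 0 0 0" --pt "0 0 0 0"

```text
t: 10.1
tcp_pos: [0.5225, -0.0435, 0.1339]
ee_rot: [-0.001, -0.19, 0.982, -0.001]
wrist_force: [-0.1, -2.8, -1.1]
opening: 0.0136
```

```bash
python3 - <<'E'
from h import *
p,t=now();intt(p,t)
w=capture('scene');s=capture('side'); p,t=now();intt(p,t)
o=lambda im,b,f:cv2.resize(im[b[1]:b[3],b[0]:b[2]],None,fx=f,fy=f,interpolation=2)
cv2.imwrite('pics/c10.png',np.hstack([o(w,(170,190,260,270),4),o(s,(270,160,360,240),4)]))
E
```

```text
t 10.1 tcp [ 0.5225 -0.0435  0.1339] thx -158.08 zax [-0.001 -0.001 -1.   ] q [-0.33  0.2   0.4   1.95 -0.09  1.    2.06] F [-0.1 -2.8 -1.1] open 0.0136
wedge in tt mm: x -70.1 y 37.5 z 2.6 yaw -0.08
t 10.2 tcp [ 0.5225 -0.0426  0.134 ] thx -158.03 zax [-0.001 -0.    -1.   ] q [-0.33  0.2   0.4   1.95 -0.09  1.    2.06] F [-0.8 -3.  -0.7] open 0.0134
wedge in tt mm: x -69.7 y 38.3 z 2.7 yaw -0.03
```

View pics/c10.png

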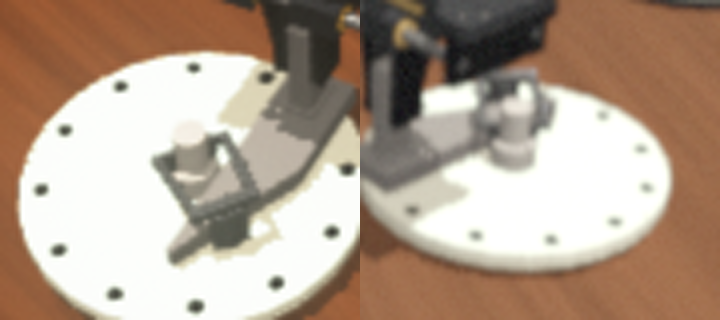

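Call:
move_arm --pt "-0.5 0 0 0" --pt "-0.5 0 0 0" --pt "-0.5 0 0 0" --pt "-0.3 0 0 0" --pt "0 0 0 0"

```text
t: 10.7
tcp_pos: [0.54, -0.0345, 0.1344]
ee_rot: [0.0, -0.192, 0.981, 0.0]
wrist_force: [-0.5, 0.4, -1.0]
opening: 0.0134
```

```bash
python3 - <<'E'
from h import *
p,t=now();intt(p,t)
w=capture('scene');s=capture('side'); p,t=now();intt(p,t)
o=lambda im,b,f:cv2.resize(im[b[1]:b[3],b[0]:b[2]],None,fx=f,fy=f,interpolation=2)
cv2.imwrite('pics/c11.png',np.hstack([o(w,(170,190,260,270),4),o(s,(270,160,360,240),4)]))
E
```

```text
t 10.7 tcp [ 0.54   -0.0345  0.1344] thx -157.92 zax [ 0.001  0.001 -1.   ] q [-0.33  0.23  0.39  1.92 -0.11  1.01  2.06] F [-0.5  0.4 -1. ] open 0.0134
wedge in tt mm: x -50.5 y 39.3 z 3.1 yaw 0.08
t 10.8 tcp [ 0.5394 -0.035   0.1342] thx -157.96 zax [-0.  0. -1.] q [-0.33  0.23  0.39  1.92 -0.1   1.01  2.06] F [-0.8  1.  -1.3] open 0.0136
wedge in tt mm: x -51.2 y 39.0 z 2.9 yaw 0.04
```

View pics/c11.png

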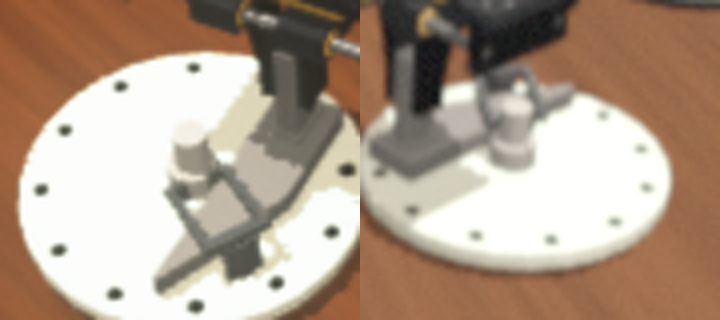

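```bash
python3 - <<'E'
from h import *
a=np.radians(TY);Rm=np.array([[np.cos(a),np.sin(a)],[-np.sin(a),np.cos(a)]])
c=cam('scene')
f=lambda x,y:(x/4+170-.4,y/4+190-.4)
for n,q,z in [('tongue bot',(243,277),.02),('armL end',(172,188),.05),('armR end',(227,162),.05),('cornerL',(208,247),.05),('cornerR',(262,215),.05)]:
    print(n,(1000*(Rm@(onz(c,f(*q),z)[0,:2]-TT))).round(1), (1000*(Rm@(onz(c,f(*q),z-.01)[0,:2]-TT))).round(1))
w=capture('scene');s=capture('side');p,t=now()
cv2.imwrite('pics/a12.png',cv2.resize(w[200:270,185:260],None,fx=8,fy=8,interpolation=2))
cv2.imwrite('pics/b12.png',cv2.resize(s[165:215,275:350],None,fx=9,fy=9,interpolation=2))
E
```

```text
tongue bot [48.3 56.5] [42.1 52.5]
armL end [31.1  5.1] [24.4  0.3]
armR end [ 2.1 23.5] [-4.9 18.9]
cornerL [57.7 42.5] [51.3 38.1]
cornerR [26.5 58.4] [19.8 54.2]
t 10.9 tcp [ 0.5392 -0.0352  0.1342] thx -157.98 zax [-0.     0.001 -1.   ] q [-0.33  0.23  0.39  1.92 -0.1   1.01  2.06] F [-0.3  1.4 -0.8] open 0.0134
```

View pics/a12.png

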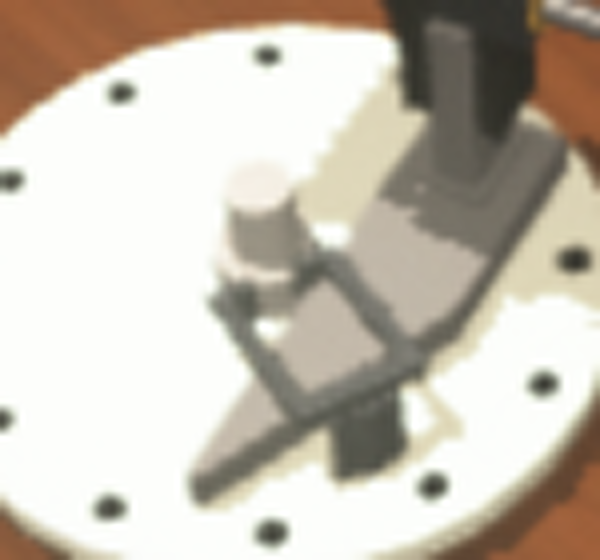

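View pics/b12.png

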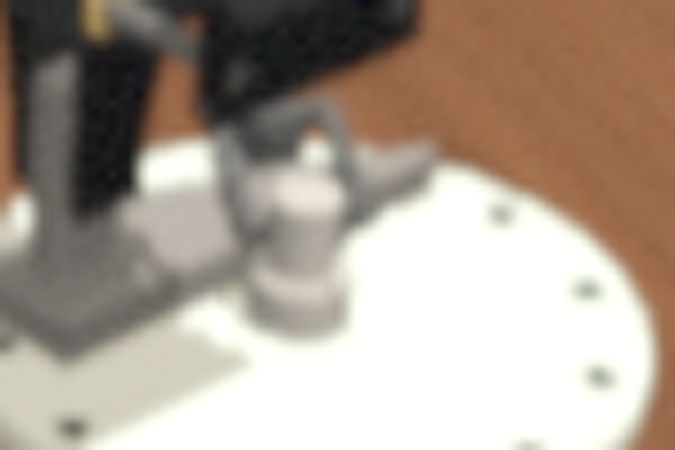

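The clip is off. Its pins are now clear of the spindle (line of arm ends about 13–21 mm from the axis), the tongue has moved about 27 mm and the wrist force is back to about 0. Now I'll lower the wedge onto the disc and look.

Call:
move_arm --pt "0 0 0.1 0" --pt "0 0 0.1 0" --pt "0 0 0.05 0" --pt "0 0 0 0" --pt "0 0 0 0"

```text
t: 11.4
tcp_pos: [0.5394, -0.0355, 0.1317]
ee_rot: [0.0, -0.191, 0.982, 0.0]
wrist_force: [-0.7, 0.8, -0.8]
opening: 0.0136
```

```bash
python3 - <<'E'
from h import *
p,t=now();intt(p,t)
w=capture('scene');s=capture('side');p,t=now();intt(p,t)
cv2.imwrite('pics/a13.png',np.hstack([cv2.resize(w[200:270,185:260],None,fx=5,fy=5,interpolation=2),cv2.resize(s[160:230,275:350],None,fx=5,fy=5,interpolation=2)]))
E
```

```text
t 11.4 tcp [ 0.5394 -0.0355  0.1317] thx -157.99 zax [ 0.  0. -1.] q [-0.33  0.24  0.39  1.92 -0.11  1.01  2.06] F [-0.7  0.8 -0.8] open 0.0136
wedge in tt mm: x -51.4 y 38.6 z 0.4 yaw 0.01
t 11.5 tcp [ 0.5394 -0.0355  0.1318] thx -157.99 zax [ 0.  0. -1.] q [-0.33  0.24  0.39  1.92 -0.11  1.01  2.06] F [-0.9  0.4 -0.3] open 0.013
wedge in tt mm: x -51.4 y 38.6 z 0.5 yaw 0.01
```

View pics/a13.png

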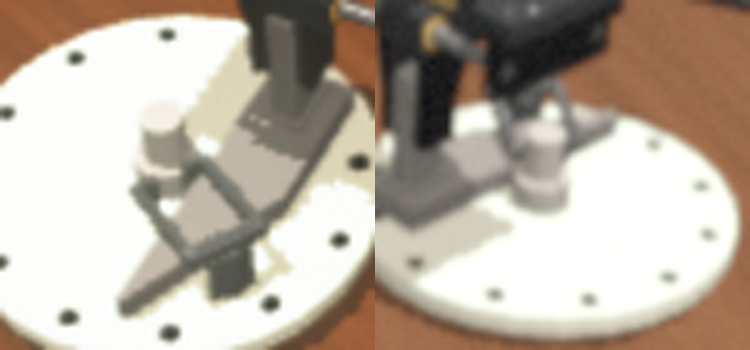

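Call:
move_arm --pt "0 0 0.05 0" --pt "0 0 0 0" --pt "0 0 0 0" --pt "0 0 0 0" --pt "0 0 0 0"

```text
t: 12.0
tcp_pos: [0.5394, -0.0355, 0.1313]
ee_rot: [0.0, -0.191, 0.982, -0.0]
wrist_force: [-0.9, 0.9, -0.9]
opening: 0.0136
```

Call:
move_arm --pt "0 0 0 0" --pt "0 0 0 0" --pt "0 0 0 0" --pt "0 0 0 0" --pt "0 0 0 0" --claw 4.5

```text
t: 12.5
tcp_pos: [0.5394, -0.0356, 0.1313]
ee_rot: [0.0, -0.191, 0.982, -0.0]
wrist_force: [0.1, 0.2, 0.4]
opening: 0.0424
```

```bash
python3 - <<'E'
from h import *
p,t=now();intt(p,t)
w=capture('scene');s=capture('side');cv2.imwrite('pics/w14.png',capture('wrist'));p,t=now();intt(p,t)
cv2.imwrite('pics/a14.png',np.hstack([cv2.resize(w[200:270,185:260],None,fx=5,fy=5,interpolation=2),cv2.resize(s[160:230,275:350],None,fx=5,fy=5,interpolation=2)]))
E
```

```text
t 12.5 tcp [ 0.5394 -0.0356  0.1313] thx -158.0 zax [ 0. -0. -1.] q [-0.33  0.24  0.39  1.92 -0.11  1.01  2.06] F [0.1 0.2 0.4] open 0.0424
wedge in tt mm: x -51.4 y 38.5 z 0.0 yaw 0.00
t 12.65 tcp [ 0.5394 -0.0355  0.1313] thx -157.99 zax [ 0.  0. -1.] q [-0.33  0.24  0.39  1.92 -0.11  1.01  2.06] F [-0.3 -0.5 -0. ] open 0.0442
wedge in tt mm: x -51.4 y 38.6 z -0.0 yaw 0.01
```

View pics/a14.png

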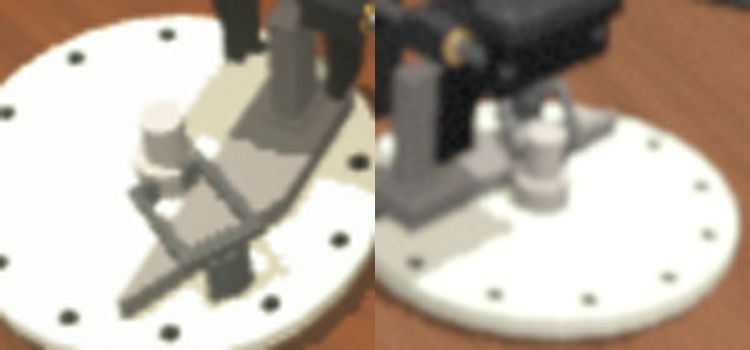

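View pics/w14.png

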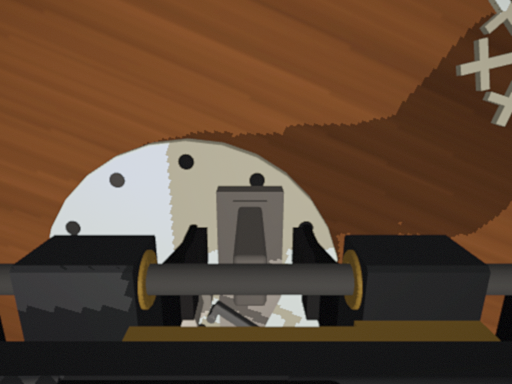

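Released and clear. Going straight up, then a last check.

Call:
move_arm --pt "0 0 -0.5 0" --pt "0 0 -1.5 0" --pt "0 0 -2.5 0" --pt "0 0 -3 0" --pt "0 0 -3 0"

```text
t: 13.15
tcp_pos: [0.5394, -0.0357, 0.2386]
ee_rot: [0.0, -0.191, 0.982, -0.0]
wrist_force: [0.2, 0.2, -0.4]
opening: 0.0452
```

Call:
move_arm --pt "-1 1 -2.5 0" --pt "-1.5 2 -2 0" --pt "-1.5 2 -1 0" --pt "-1 1 0 0" --pt "0 0 0 0"

```text
t: 13.65
tcp_pos: [0.5636, 0.0411, 0.2915]
ee_rot: [0.0, -0.193, 0.981, 0.0]
wrist_force: [-0.8, -0.4, -1.3]
opening: 0.0447
```

Call:
move_arm --pt "0 0 0 0" --pt "0 0 0 0" --pt "0 0 0 0" --pt "0 0 0 0" --pt "0 0 0 0"

```text
t: 14.15
tcp_pos: [0.5631, 0.0383, 0.2912]
ee_rot: [-0.0, -0.19, 0.982, -0.0]
wrist_force: [-0.5, 0.7, -0.5]
opening: 0.0452
```

```bash
python3 - <<'E'
from h import *
p,t=now()
w=capture('scene');s=capture('side');wr=capture('wrist');cv2.imwrite('pics/w15.png',wr);p,t=now()
cv2.imwrite('pics/a15.png',np.hstack([cv2.resize(w[190:275,175:265],None,fx=4,fy=4,interpolation=2),cv2.resize(s[150:235,265:355],None,fx=4,fy=4,interpolation=2)]))
E
```

```text
t 14.15 tcp [0.5631 0.0383 0.2912] thx -158.04 zax [-0. -0. -1.] q [-0.43  0.14  0.35  1.68 -0.05  1.33  1.88] F [-0.5  0.7 -0.5] open 0.0452
t 14.3 tcp [0.5632 0.0388 0.2913] thx -158.0 zax [-0.  0. -1.] q [-0.43  0.14  0.35  1.68 -0.05  1.33  1.88] F [0.6 0.4 0.5] open 0.0454
```

View pics/a15.png

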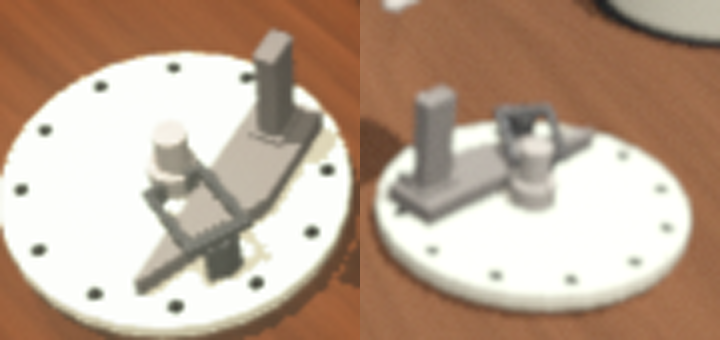

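View pics/w15.png

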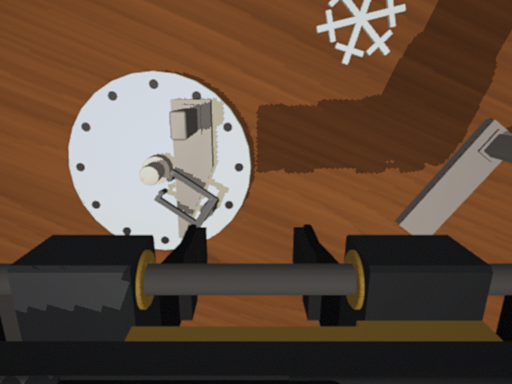

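```bash
python3 - <<'E'
from h import *
w=capture('wrist');cv2.imwrite('pics/w16.png',cv2.resize(w[60:260,60:260],None,fx=3,fy=3,interpolation=2))
a=cv2.imread('pics/w15.png')
print('diff',cv2.absdiff(a,w)[60:230,60:260].max(), (cv2.absdiff(a,w)[60:230,60:260].max(2)>40).sum())
c=cam('wrist');sc=cam('scene')
an=np.radians(TY);Rm=np.array([[np.cos(an),np.sin(an)],[-np.sin(an),np.cos(an)]])
L=lambda q:(q[0]/4+175-.4,q[1]/4+190-.4)
for n,q,v,z in [('pin end R',(175,173),(203,172),.05),('pin end L',(158,198),(150,192),.05),('corner R',(217,204),(243,219),.05),('corner L',(190,223),(190,248),.05)]:
    P,e=tri(c,q,sc,L(v)); print(n,(1000*(Rm@(P[:2]-TT))).round(1),(1000*P[2]).round(1),'gap',(1000*e).round(1))
E
```

```text
diff 41 1
pin end R [ 1.8 20.3] 39.3 gap 0.4
pin end L [28.4  1.4] 41.6 gap 0.1
corner R [31.4 63.5] 54.4 gap 3.1
corner L [54.5 37.8] 44.5 gap 6.8
```

View pics/w16.png

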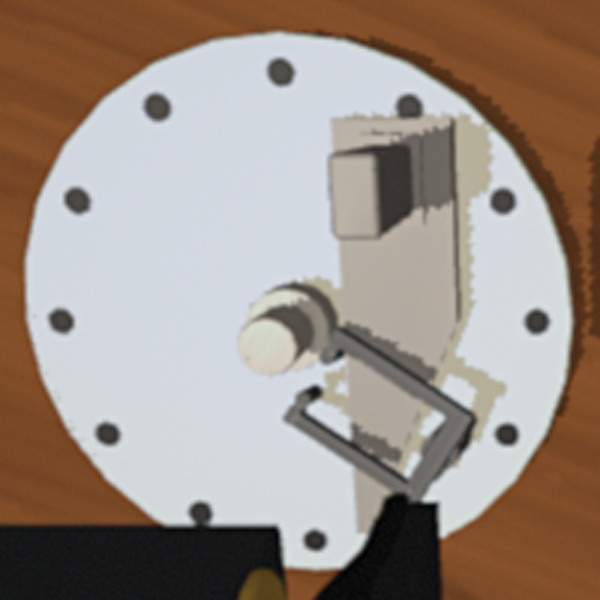

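The clip is off, the scene is still, and the wedge is flat and untouched, so I'm handing in.

```bash
python3 - <<'E'
from h import *
print(robot.job_done()); now()
E
```

```text
the job is handed in; nothing more can be done
None
the job is handed in; nothing more can be done
```

The clip is off the spindle and the wedge is lying flat on the disc with the gripper clear of it. I handed the job in at about 14.4 s of the 45 s.

**What I did:** I picked out the pointed grey wedge, leaving the blunt bar, the stub and the pink look-alikes alone. I gripped it by the handle and slid it along the turntable's +x to wedge x ≈ -51 mm, y ≈ +38.5 mm, underside about 3 mm over the disc. Readings between push steps peaked at about 5 N and fell back to about 0 once the clip came off. I then lowered the wedge onto the disc, let go and lifted clear.

**Last checks:**
- **Clip off:** both pin ends measured at least 20 mm from the spindle axis, agreeing between two cameras to 0.4 mm.
- **At rest:** two wrist pictures showed no movement.
- **Wedge flat:** it sat at 0 mm over the disc when released, with the gripper touching nothing.

**What disagreed or is less certain:**
- **Clip leaning:** it is turned about 35° and slightly tilted. Its tongue post is on the disc, but its arms lie over the wedge and probably lean on it. I chose not to pull the wedge back out, because that could have dragged the clip.
- **Clip corners:** the two far corners agreed only to 3 to 7 mm between cameras.
- **First wrist picture:** an early one looked about 6 mm off because the arm was still settling. A repeat agreed to about 1 mm.

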